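# Seat a casting in the drilling fixture and clamp it

## Robot

A 6-joint arm with a two-finger parallel gripper is mounted at the origin on the work surface. World frame = base frame: x ahead of the robot, y to its left, z up, the work surface at z = 0. Lengths are in m, angles in rad, forces in N, time in s.
With the tool pointing down it reaches from about 0.35 to 0.775 m from the base axis. Payload 7.3 kg.
Tool frame: the origin (TCP) lies between the finger pads; the fingertips stand 8 mm ahead of it and the grasp point (between the pads) lies 11 mm behind it (robot.nose_length is the distance from the TCP to the fingertips, in m); z points along the fingers, y is the line along which they close (so a half turn about z gives the same grasp; the last joint's range is limited). The gripper opens to 92 mm and grips with 3 to 60 N. Pads are 19 mm wide; open, the fingers measure 130 mm over their backs; the gripper's body (75 mm by 190 mm) begins 47 mm behind the grasp point.
Start: joints at [-0.146, 0.342, 1.524, -0, 1.275, -0.146], TCP at [0.525, 0, 0.235] pointing down, gripper open.
Joint ranges: [-2.53, 2.53], [-0.77, 2.02], [0.04, 2.7], [-1, 4.14], [0.28, 2.66], [-3.11, 3.11]. Speed limits (rad/s): [2.57, 2.57, 3.14, 3.14, 3.14, 3.14].

## Interface

Orientations are given as [roll, pitch, yaw] about the fixed x, y, z axes, in that order (R = Rz(yaw) Ry(pitch) Rx(roll)).
In Python, from cell import robot gives the robot as it stands. The module is installed in compiled form; this text tells all that it offers.
- The arm moves only by the shell command python3 -m jog 'ROWS' [FORCE]. ROWS is JSON, a list that holds one entry, the list of rows, each a list of 5 numbers: the gripper's target within -1 to 1 (fully open at 1, half-way at 0, shut at -1), then the shift along the tool's x, y, z in m, then the turn about the tool's z in rad. A call has 1 to 5 rows; each row is the pose to reach, as a shift and turn from the pose commanded when the call began, along the tool's axes at that moment; what a row does not reach only later rows make up. A row lasts 1/12 s, in which the tool goes at most 41.7 mm and 7.16 degrees, less where a joint would pass 70% of its speed; a pose out of reach is approached as far as the arm can. A call with a gripper value outside its range is refused whole. The fingers move at their own pace and stop on an object; FORCE is the grip in N (left out, the last holds). Time passes only in rows, so rows that repeat a pose let the fingers close. It gives the time, the measured TCP pose, the force, the opening and the grip force at its end, in the units of the state.
- robot.observe(): the state, without advancing time (a new reading comes with each control period).
- robot.read_camera(name): name is "scene" or "side" or "wrist"; returns the picture (480x640x3 uint8, red, green, blue); there is no depth.
- robot.camera_model(name): a dict with "camera_matrix" (3x3 intrinsics, pixels), "dist_coeffs" ([k1, k2, p1, p2, k3] as OpenCV has them; the pictures are not rectified), "position" and "attitude" of the camera in the world; the wrist camera has in their place "mount" (4x4, takes a point from camera to tool coordinates, whose origin is the TCP and whose axes are the flange's). Camera axes: x right, y down, z forward; pixel columns grow to the right and rows downward; lengths in m; the calibration is good to about 2 mm. A picture is of the moment at which its call begins: read the wrist's pose just before it. camera_model takes no time and is no camera call.
- robot.hand_in(): hands the job in; it is judged then, once.
The state is a dict: "time": time; "qpos": joint angles; "qvel": joint speeds; "joint_efforts": joint torques, N m; "tool_pos": TCP position; "tool_rot": TCP orientation; "contact_force": force on the tool from outside, world axes, zero at the start; "torque": the same for the moment, N m; "opening": finger opening in m; "grip_force": force on a finger pad.
Only numpy, scipy, OpenCV 4.12 (cv2) and the standard library are available. Lean on these libraries where they do the work, as an engineer would, in place of code of your own. Each camera call takes 0.05 s, during which the arm holds its last target. There are 200 camera calls.

## Task

Load the drilling fixture: take the aluminium casting with the rectangular foot that matches the nest, set it in the nest without dropping it, and press it until you feel that it sits fully down on the floor of the nest. Only then swing the hinged clamp over and down so that its pad rests on the casting, and let go. Leave the two other castings where they are.

Things in the scene. Friction and masses are not known exactly. Their poses are not given: they have to be found in the camera images.
- casting_center (a point): The casting to load, plain aluminium, about 0.4 kg: rectangular foot 56 x 110 mm, 18 mm thick, with an upright rib on its middle 28 mm wide, 64 mm long, 42 mm tall (60 mm tall in all). The point is 30 mm above its underside. x: across the rib, the way to grip it from above; y: along the rib and the foot; z up. It stands on the bench at the robot's left. A half turn about z still fits.
- nest_floor (a point): Centre of the nest's flat floor, 14 mm above the bench. The nest is 59 x 113 mm inside (1.5 mm clearance round the foot), fences 13 mm high with bevelled lips to 18 mm above the floor. x: the short way; y: the long way, away from the clamp's hinge; z up. A casting that is fully home has its centre 30 mm above this point.
- fixture: Fixed dark steel fixture plate, 130 x 235 mm, origin on the bench below the nest. In the nest's floor a round lifter, 32 mm across, stands 4 to 10 mm proud at the start. It slides stiffly, without a spring, and stays where pushed: it holds the casting up until that is pressed down with 6 to 10 N; the resistance rises sharply when the foot meets the floor. x, y, z as for the nest.
- clamp (a joint): Angle of the clamp: 0 when level with its pad on the rib of a seated casting, growing as it opens. Starts at 1.6 to 2.0 rad, upright or leaning back; stops at -0.06 (nest empty) and 2.1. The hinge is stiff: the bar stays where left, takes 2 to 4 N at the handle, and is closed by pushing it over from behind, then down.
- clamp_hinge (a point): The clamp's hinge axis, 100 mm from the nest's centre towards the nest's -y end, 88 mm above the bench, between two steel cheeks 104 mm high above the bench. x: the hinge axis; y: over the nest; z up. The bar is 20 mm wide and 14 mm thick; its rubber pad, 100 mm from the hinge, lies over the middle of the nest when closed.
- clamp_handle (a point): Centre of the clamp's black cross handle, a round bar 18 mm thick, 80 mm long, along x (parallel to the hinge axis), at the end of the clamp bar, 160 mm from the hinge and 3 mm towards the bar's back. It moves with the clamp: y points outward along the bar, z to the bar's back, the side to push on for closing.
- round_casting_center (a point): Another casting, to be left alone: round foot 90 mm across, same rib and height. The point is 30 mm above its underside. On the bench to the robot's left.
- long_casting_center (a point): Another casting, to be left alone: narrow foot 42 x 136 mm, too long for the nest, same rib and height. The point is 30 mm above its underside. On the bench to the robot's left.
Mind the look-alikes: they are no part of the job. Leave any turquoise look-alike of the part that bears casting_center alone.

How it is judged:
On the way:
1. the casting sits fully down in the nest while the clamp still stands open (z of casting_center in the frame of nest_floor between 0.027 and 0.0322 m and horizontal distance between casting_center and nest_floor below 0.004 m and angle between the y axis of casting_center and the y axis of nest_floor, either way round below 0.06 rad and angle between casting_center's own z axis and vertical below 0.04 rad and value of joint clamp above 1 rad), for 0.2 s.
At the end, for the whole second after the job is handed in: The casting sits in the nest, level (within 0.04 rad), squared to it (within 0.06 rad and 4 mm), its foot within about 2 mm of the nest's floor, and the clamp is closed on it (joint below 0.035 rad); all at rest and released (z of casting_center in the frame of nest_floor between 0.027 and 0.0322 m and horizontal distance between casting_center and nest_floor below 0.004 m and angle between the y axis of casting_center and the y axis of nest_floor, either way round below 0.06 rad and angle between casting_center's own z axis and vertical below 0.04 rad and value of joint clamp below 0.035 rad and linear speed of casting below 0.02 m/s); the robot touches nothing.
It fails at once if the casting is dropped (falls free, faster than 0.5 m/s) (linear speed of casting above 0.5 m/s and contact force between the fingers and casting below 0.3 N).
It fails at once if another casting is moved more than 30 mm (distance of any of round_casting_center, long_casting_center from where it was at the start of the episode above 0.03 m).
It also fails if it takes over 69 s, if anything falls off the work surface, if the arm or the gripper's body presses on something with over 40 N, if the wrist force passes 120 N, or if a joint passes its speed limit or range.

## Working session

There is one attempt and no reset: what is moved stays moved. The work goes in short steps, Python scripts to look and compute and a shell command to move; the robot and the scene stay as the last step left them, time stands still between calls to the robot, and variables do not carry over. Pictures are saved under pics/ and viewed, at most 10 in all, crops included, and the job is handed in when it is done.

```bash
mkdir -p pics; cat > h.py <<'E'
import numpy as np, cv2
from cell import robot
from scipy.spatial.transform import Rotation as R
def shot(n,name):
    im=robot.read_camera(n); cv2.imwrite(f'pics/{name}.png',im[:,:,::-1]); return im
def campose(n,st=None):
    m=robot.camera_model(n); K=np.array(m["camera_matrix"]); d=np.array(m["dist_coeffs"])
    if n=='wrist':
        T=np.eye(4); T[:3,:3]=R.from_euler('xyz',st['tool_rot']).as_matrix(); T[:3,3]=st['tool_pos']
        T=T@np.array(m['mount']); return K,d,T[:3,:3],T[:3,3]
    a=np.array(m['attitude'])
    A=a if a.shape==(3,3) else (R.from_euler('xyz',a).as_matrix() if a.size==3 else None)
    return K,d,A,np.array(m['position'])
def ray(cp,px):
    K,d,A,p=cp; u=cv2.undistortPoints(np.array(px,float).reshape(-1,1,2),K,d).reshape(-1,2)
    return p,(A@np.c_[u,np.ones(len(u))].T).T
def plane(cp,px,z):
    p,v=ray(cp,px); return p+v*((z-p[2])/v[:,2])[:,None]
def tri(cp1,a,cp2,b):
    p,v=ray(cp1,[a]);q,w=ray(cp2,[b]);v=v[0]/np.linalg.norm(v);w=w[0]/np.linalg.norm(w)
    s=np.linalg.lstsq(np.c_[v,-w],q-p,rcond=None)[0]; x,y=p+s[0]*v,q+s[1]*w
    return (x+y)/2,np.linalg.norm(x-y)
def proj(cp,X):
    K,d,A,p=cp; return cv2.projectPoints((np.atleast_2d(X)-p)@A,np.zeros(3),np.zeros(3),K,d)[0].reshape(-1,2)
E
python3 - <<'E'
from h import *
a=shot('scene','scene');b=shot('side','side')
s=robot.observe();print(s)
for n in('scene','side','wrist'):print(robot.camera_model(n))
E
```

```text
{'time': 0.1, 'qpos': array([-1.46011969e-01,  3.42636736e-01,  1.52491757e+00, -9.21507715e-06,
        1.27540324e+00, -1.46016818e-01]), 'qvel': array([ 0.00033845, -0.0016673 , -0.00302327, -0.00173554,  0.00152492,
        0.00113469]), 'joint_efforts': array([ 1.49919495e-03, -4.32001984e+01, -2.44694173e+01,  7.19219679e-02,
        5.25739230e-02, -9.79429342e-05]), 'tool_pos': array([5.24647719e-01, 6.50179082e-05, 2.34124289e-01]), 'tool_rot': array([-3.14024100e+00, -1.89871224e-04,  1.57080374e+00]), 'contact_force': array([ 0.30075449,  0.35072629, -0.41606822]), 'torque': array([-0.01236755,  0.04552978, -0.00604479]), 'grip_force': 0.0, 'opening': 0.09199264062484455}
{'camera_matrix': array([[504.08298333,   0.        , 307.44219667],
       [  0.        , 504.08298333, 226.53033806],
       [  0.        ,   0.        ,   1.        ]]), 'dist_coeffs': array([-0.09726895,  0.        ,  0.        ,  0.        ,  0.        ]), 'position': array([ 1.16593364, -0.33052956,  0.91337987]), 'attitude': array([-2.38681591,  0.00395238,  0.93638854])}
{'camera_matrix': array([[
[... 265 characters left out ...]
, 0.79058156, 0.64345248]), 'attitude': array([-2.25427644, -0.01330511, -3.01262372])}
{'camera_matrix': array([[407.1400755 ,   0.        , 309.34243845],
       [  0.        , 407.1400755 , 235.54557185],
       [  0.        ,   0.        ,   1.        ]]), 'dist_coeffs': array([-0.09531436,  0.        ,  0.        ,  0.        ,  0.        ]), 'mount': array([[-1.69639360e-04, -9.61247770e-01, -2.75685863e-01,
         7.52156064e-02],
       [ 9.99999985e-01, -1.72934796e-04, -1.23552588e-05,
         7.11691289e-04],
       [-3.57992135e-05, -2.75685861e-01,  9.61247785e-01,
        -1.49313483e-01],
       [ 0.00000000e+00,  0.00000000e+00,  0.00000000e+00,
         1.00000000e+00]])}
```

View pics/scene.png

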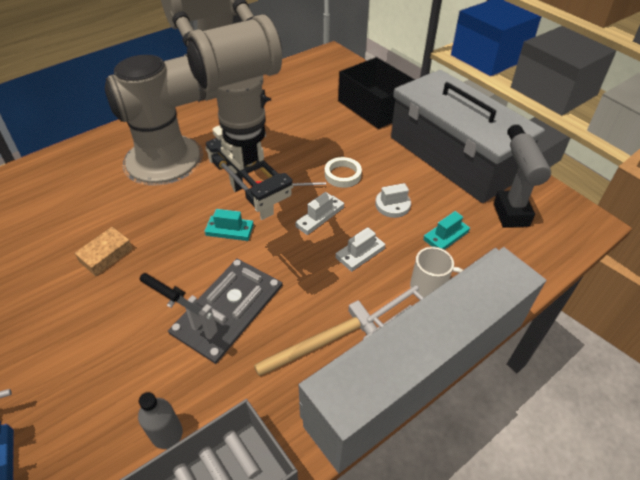

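View pics/side.png

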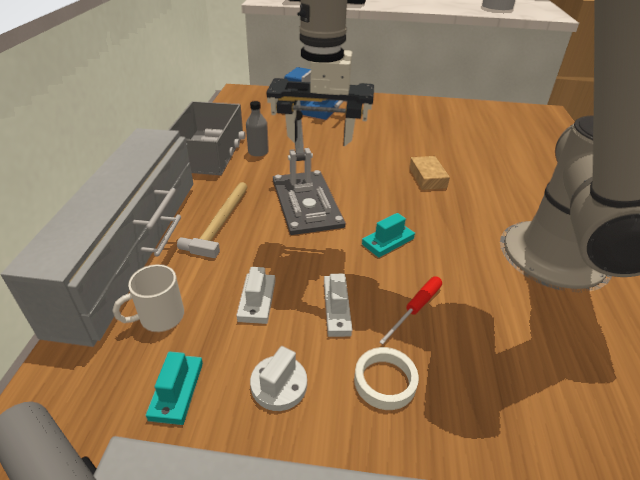

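Scene view: aluminium candidates at (361,247), (320,212, narrow, so probably the long one) and (394,199, round foot). The turquoise look-alikes are at (229,223) and (447,230). In the side view these are (257,293), (338,303), (279,382), (388,235) and (176,385). The rectangular aluminium one is scene (361,247) / side (257,293). The fixture is at scene (227,308), with the clamp handle at (160,287). Next I'll check the foot sizes with masks and look at a close crop.

```bash
python3 - <<'E'
from h import *
a=cv2.imread('pics/scene.png');b=cv2.imread('pics/side.png')
for n,im,seeds in(('scene',a,[(361,247),(320,212),(394,199)]),('side',b,[(257,293),(338,303),(279,382)])):
    hsv=cv2.cvtColor(im,cv2.COLOR_BGR2HSV)
    m=((hsv[:,:,1]<60)&(hsv[:,:,2]>100)).astype(np.uint8)
    m=cv2.morphologyEx(m,cv2.MORPH_CLOSE,np.ones((3,3)))
    N,L,S,C=cv2.connectedComponentsWithStats(m)
    for s in seeds:
        w=L[s[1]-12:s[1]+12,s[0]-12:s[0]+12]; w=w[w>0]; 
        if not len(w): print(n,s,'none');continue
        k=np.bincount(w).argmax(); print(n,s,S[k],C[k].round(1))
        c=max(cv2.findContours((L==k).astype(np.uint8),cv2.RETR_EXTERNAL,cv2.CHAIN_APPROX_NONE)[0],key=len)[:,0]
        h=cv2.convexHull(c)[:,0]; P=plane(campose(n),h,0.009)
        r=cv2.minAreaRect((P[:,:2]*1000).astype(np.float32)); print('  rect',np.round(r[0],1),np.round(r[1],1),round(r[2],1))
cs=cv2.resize(b[255:345,225:365],None,fx=5.6,fy=5.6,interpolation=cv2.INTER_CUBIC)[:,:784]
cf=cv2.resize(a[250:365,135:290],None,fx=5,fy=5,interpolation=cv2.INTER_CUBIC)
cv2.imwrite('pics/c1.png',cs);cv2.imwrite('pics/c2.png',cf)
E
```

```text
scene (361, 247) [ 336  228   49   43 1130] [359.8 248.9]
  rect [608.4 228.8] [ 75.3 126. ] 4.1
scene (320, 212) [ 296  193   48   41 1009] [318.9 212.1]
  rect [450.2 219.8] [ 75.6 145.3] 9.0
scene (394, 199) [376 184  35  33 911] [393.3 200.5]
  rect [532.6 405.4] [ 90.3 120.2] 53.7
side (257, 293) [ 237  267   38   57 1542] [256.  296.3]
  rect [615.6 212.5] [ 57.5 143.5] 3.4
side (338, 303) [ 324  274   28   62 1406] [337.1 305.2]
  rect [462.3 215.6] [ 43.5 152.5] 9.0
side (279, 382) [ 250  346   57   65 2647] [278.7 380.9]
  rect [538.2 392.3] [103.4  96.7] 51.4
```

View pics/c1.png

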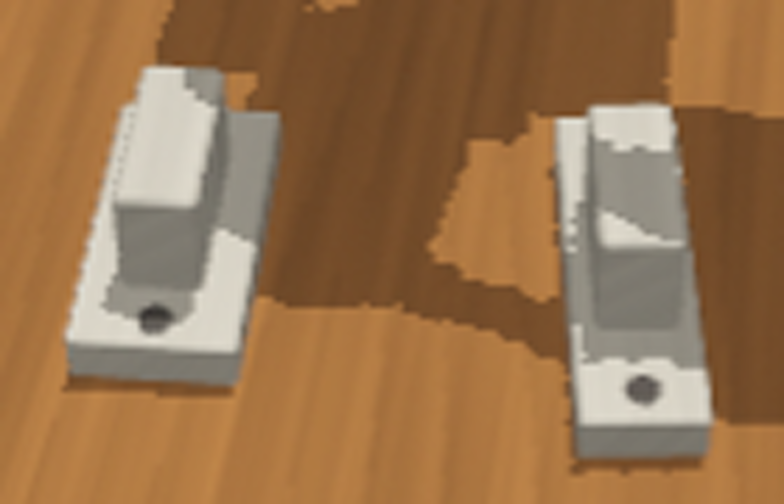

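View pics/c2.png

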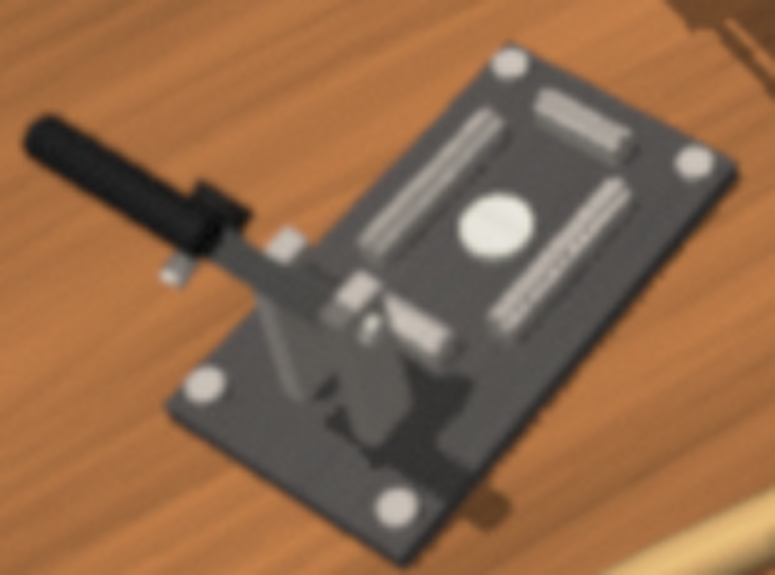

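Crop 1: the left casting, with its rectangular foot (foot corners at crop (68,347), (237,350), (280,113), (122,105)), is the right one. The casting beside it is narrower and longer. Crop 2: the nest has its white lifter at (497,226), and the clamp is upright, with its handle running from (45,135) to (205,235).

```bash
python3 - <<'E'
from h import *
sd=campose('side');sc=campose('scene')
f=lambda P,s,o:(np.array(P)+.5)/s-.5+np.array(o)
foot=f([(68,347),(237,350),(280,113),(122,105)],5.6,(225,255)); P=plane(sd,foot,.018)
print('foot',P.round(4),[np.linalg.norm(P[i]-P[i-1]).round(4) for i in range(4)],P.mean(0))
rib=f([(143,67),(222,70),(205,207),(115,204)],5.6,(225,255)); Q=plane(sd,rib,.060)
print('rib',Q.round(4),Q.mean(0)); d=(Q[0]+Q[1]-Q[2]-Q[3]);print('yaw long',np.degrees(np.arctan2(d[1],d[0])))
pl=f([(508,42),(740,172),(405,565),(168,408)],5,(135,250))
P=plane(sc,pl,.012);print('plate',P.round(4),[np.linalg.norm(P[i]-P[i-1]).round(4) for i in range(4)],P.mean(0))
l=f([(497,226)],5,(135,250));print('lifter',plane(sc,l,.021), 'tri', tri(sc,l[0],sd,(309,202.5)))
h=f([(45,135),(205,235)],5,(135,250));print('handle px scene',h)
E
```

```text
foot [[0.6368 0.2826 0.018 ]
 [0.5831 0.2761 0.018 ]
 [0.5897 0.1684 0.018 ]
 [0.6456 0.1724 0.018 ]] [np.float64(0.1105), np.float64(0.054), np.float64(0.1079), np.float64(0.0561)] [0.61378234 0.22489073 0.018     ]
rib [[0.6297 0.1952 0.06  ]
 [0.6032 0.1929 0.06  ]
 [0.5957 0.255  0.06  ]
 [0.6241 0.2578 0.06  ]] [0.61315668 0.22521974 0.06      ]
yaw long -84.01495990915294
plate [[ 0.4632 -0.0235  0.012 ]
 [ 0.5892  0.0209  0.012 ]
 [ 0.6702 -0.1954  0.012 ]
 [ 0.5491 -0.2401  0.012 ]] [np.float64(0.233), np.float64(0.1336), np.float64(0.231), np.float64(0.1291)] [ 0.56791809 -0.10952905  0.012     ]
lifter [[ 0.55651804 -0.08383622  0.021     ]] tri (array([ 0.55445613, -0.08341444,  0.01888855]), np.float64(0.001127253823041151))
handle px scene [[143.6 276.6]
 [175.6 296.6]]
```

```bash
python3 - <<'E'
from h import *
s=robot.observe();shot('wrist','w0');np.save('w0.npy',s,allow_pickle=True)
E
python3 -m jog '[[[1,0.04,0.017,0,-0.08],[1,0.08,0.034,0,-0.08],[1,0.115,0.051,0,-0.08],[1,0.15,0.07,0,-0.08],[1,0.185,0.085,0,-0.08]]]'
python3 -m jog '[[[1,0.02,0.004,0.01,0],[1,0.02,0.004,0.02,0],[1,0.02,0.004,0.02,0],[1,0.02,0.004,0.02,0]]]'
python3 - <<'E'
from h import *
s=robot.observe();shot('wrist','w1');np.save('w1.npy',s,allow_pickle=True);print(s['tool_pos'],s['tool_rot'])
E
```

```text
time: 0.57
tool_pos: [0.6107, 0.1869, 0.2343]
tool_rot: [-3.141, 0.0, 1.651]
contact_force: [-0.1, -0.2, 0.1]
opening: 0.0918
grip_force: 0.0
time: 0.9
tool_pos: [0.6117, 0.2044, 0.2137]
tool_rot: [-3.139, 0.001, 1.651]
contact_force: [0.5, -0.1, 0.1]
opening: 0.0916
grip_force: 0.0
[0.61170435 0.20443171 0.21367232] [-3.13897991e+00  8.96180080e-04  1.65068247e+00]
```

View pics/w1.png

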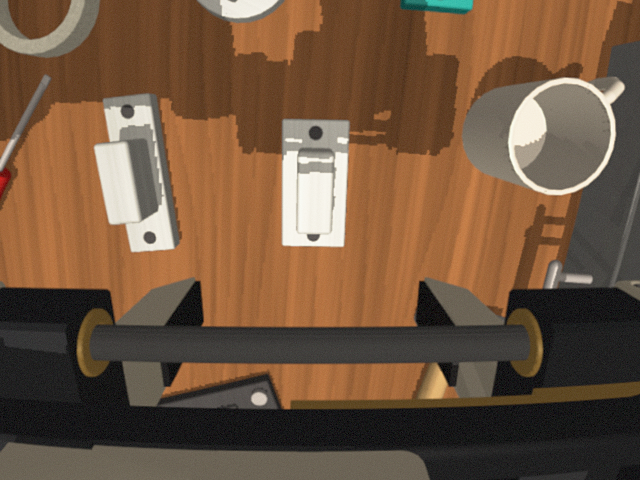

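View pics/w0.png

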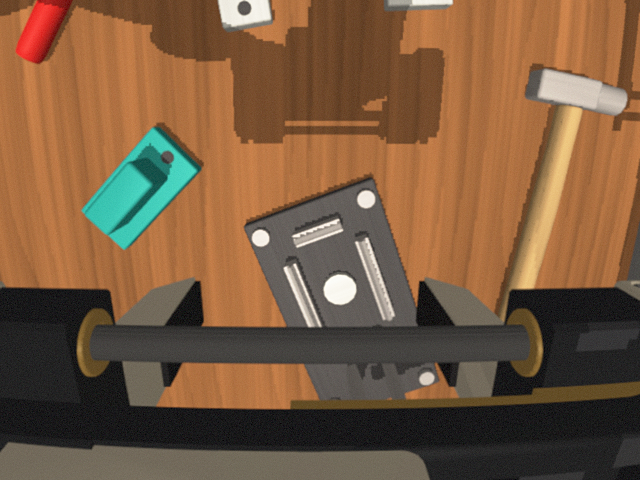

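w1: the casting is at centre, with foot corners (283,121), (348,121), (345,247), (282,247) and rib top about (299–334, 150–234). w0: the nest has its lifter at (340,290), an end fence at (318,233) and side fences at (303,294) and (375,278). Next I'll refine these numerically.

```bash
python3 - <<'E'
from h import *
ld=lambda n:np.load(n,allow_pickle=True).item()
c1=campose('wrist',ld('w1.npy'));c0=campose('wrist',ld('w0.npy'));sd=campose('side');sc=campose('scene')
def comps(f,roi,cond,amin=15):
    im=cv2.imread(f'pics/{f}.png');h=cv2.cvtColor(im,cv2.COLOR_BGR2HSV).astype(int);m=cond(h).astype(np.uint8)
    M=np.zeros_like(m);x0,y0,x1,y1=roi;M[y0:y1,x0:x1]=m[y0:y1,x0:x1]
    N,L,S,C=cv2.connectedComponentsWithStats(M,connectivity=4)
    return [(S[k],C[k],max(cv2.findContours((L==k).astype(np.uint8),0,1)[0],key=len)[:,0]) for k in range(1,N) if S[k][4]>=amin]
S_,C_,c=max(comps('w1',(270,100,365,262),lambda h:h[:,:,1]<70,50),key=lambda t:t[0][4])
h=cv2.convexHull(c)[:,0];P=plane(c1,h,.018);r=cv2.minAreaRect((P[:,:2]*1e3).astype(np.float32))
print('foot w1',S_,np.round(r[0],1),np.round(r[1],1),round(r[2],2))
b=cv2.boxPoints(r)/1e3
# triangulate foot-top corners w1 vs side picks
f=lambda P,s,o:(np.array(P)+.5)/s-.5+np.array(o)
foot=f([(68,347),(237,350),(280,113),(122,105)],5.6,(225,255)); Fs=plane(sd,foot,.018)
for p,q in zip(foot,Fs):
    k=b[np.argmin(np.linalg.norm(b-q[:2],axis=1))]; w=proj(c1,[*k,.018])[0]; print(' corner',w.round(1),*tri(c1,w,sd,p))
rib=f([(115,204),(205,207)],5.6,(225,255))
for p,w in zip(rib,[(334,150),(299,150)]): print(' rib',*tri(c1,w,sd,p))
# nest
for n,f_,cp,roi in(('w0','w0',c0,(240,180,440,325)),('scene','scene',sc,(200,255,285,325)),('side','side',sd,(275,175,345,230))):
    print(n)
    for S,C,c in comps(f_,roi,lambda h:(h[:,:,2]>125)&(h[:,:,1]<60)):
        rr=cv2.minAreaRect(c);X=plane(cp,[C],.021)[0];P=plane(cp,c,.029);q=cv2.minAreaRect((P[:,:2]*1e3).astype(np.float32))
        print('  ',C.round(1),S[4],'z21',X[:2].round(4),'z29 rect',np.round(q[0],1),np.round(q[1],1),round(q[2],1))
E
```

```text
foot w1 [ 282  119   68  128 8258] [614.6 225.7] [ 55.3 109.2] 3.6
 corner [349.4 119.6] [0.63800914 0.28175905 0.01679379] 0.0017448807997730836
 corner [282.  118.4] [0.58315871 0.27831391 0.02039047] 0.0011648542115337964
 corner [282.  245.4] [0.58993395 0.16957849 0.01888613] 0.0010979498095268622
 corner [344.2 246.5] [0.64542273 0.17319967 0.01874248] 0.00018709999178169231
 rib [0.62478977 0.25891454 0.06096823] 0.002067050122298469
 rib [0.59791527 0.25632135 0.06049339] 0.004976164964320303
w0
   [365.8 198.9] 285 z21 [0.5763 0.0058] z29 rect [575.1   7.4] [16.2 16.1] 46.3
   [317.2 233. ] 727 z21 [ 0.5324 -0.0262] z29 rect [532.2 -24. ] [46.3 13.5] 20.6
   [260.1 237.8] 264 z21 [ 0.4794 -0.0309] z29 rect [480.4 -28.5] [16.3 16.2] 26.9
   [374.9 278.8] 1200 z21 [ 0.588  -0.0718] z29 rect [587.4 -70.5] [13.3 88.3] 20.8
   [301.2 294.5] 895 z21 [ 0.5173 -0.088 ] z29 rect [518.  -86.1] [13.5 67.7] 20.7
   [339.5 289.1] 837 z21 [ 0.5542 -0.0825] z29 rect [553.6 -79. ] [30.7 31.3] 89.9
scene
   [236.6 262.2] 40 z21 [ 0.4816 -0.0322] z29 rect [488. -35.] [15.  16.4] 19.4
   [250.
[... 611 characters left out ...]
 z29 rect [ 574.7 -155.5] [6.3 9.9] 60.9
side
   [278. 176.] 19 z21 [ 0.6483 -0.1866] z29 rect [ 645.7 -174. ] [15.3  9.6] 8.5
   [303.5 185. ] 64 z21 [ 0.5771 -0.1542] z29 rect [ 575.3 -142.1] [44.8 16.2] 18.0
   [323.3 197.5] 136 z21 [ 0.5222 -0.1068] z29 rect [522.8 -99. ] [15.5 93.2] 20.8
   [294.3 201.4] 137 z21 [ 0.5892 -0.0805] z29 rect [588.2 -72.5] [15.1 91.9] 20.0
   [308.6 202.1] 106 z21 [ 0.5548 -0.0825] z29 rect [553.4 -69.9] [30.9 36.6] 8.1
   [315.3 214.4] 78 z21 [ 0.5333 -0.0363] z29 rect [531.7 -25.9] [47.  16.8] 21.6
   [338.5 217.4] 29 z21 [ 0.4794 -0.0326] z29 rect [478.9 -21.7] [16. 15.] 64.7
   [294.1 223.7] 31 z21 [0.5763 0.0052] z29 rect [574.4  14.9] [17.  14.8] 36.7
```

```bash
python3 -m jog '[[[1,0.021,0.004,0.02,0.015],[1,0.021,0.004,0.06,0.015],[1,0.021,0.004,0.09,0.015],[1,0.021,0.004,0.11,0.015],[1,0.021,0.004,0.11,0.015]]]'
python3 - <<'E'
from h import *
s=robot.observe();im=shot('wrist','w2');np.save('w2.npy',s,allow_pickle=True);print(s['tool_pos'],s['tool_rot'])
c=campose('wrist',s);h=cv2.cvtColor(im,cv2.COLOR_RGB2HSV)
m=((h[:,:,1]<70)&(h[:,:,2]>90)).astype(np.uint8);m[330:]=0
N,L,S,C=cv2.connectedComponentsWithStats(m)
for k in range(1,N):
    if S[k][4]>3000:
        c_=max(cv2.findContours((L==k).astype(np.uint8),0,1)[0],key=len)[:,0];P=plane(c,cv2.convexHull(c_)[:,0],.018);r=cv2.minAreaRect((P[:,:2]*1e3).astype(np.float32));print(S[k],np.round(r[0],1),np.round(r[1],1),r[2])
E
```

```text
time: 1.37
tool_pos: [0.6124, 0.2243, 0.1006]
tool_rot: [-3.134, 0.002, 1.634]
contact_force: [-0.7, -1.1, -0.3]
opening: 0.0919
grip_force: 0.0
[0.61238078 0.22434998 0.10064615] [-3.13378840e+00  1.66029477e-03  1.63397092e+00]
[  520   101   120   165 14955] [774.8 269. ] [ 77.8 109. ] 15.57349681854248
[    0   122   195   204 17791] [483.  228.8] [119.7 130.8] 74.24514770507812
[  264   153    99   175 15875] [614.2 226.8] [ 55.4 109.3] 3.4240922927856445
```

View pics/w2.png

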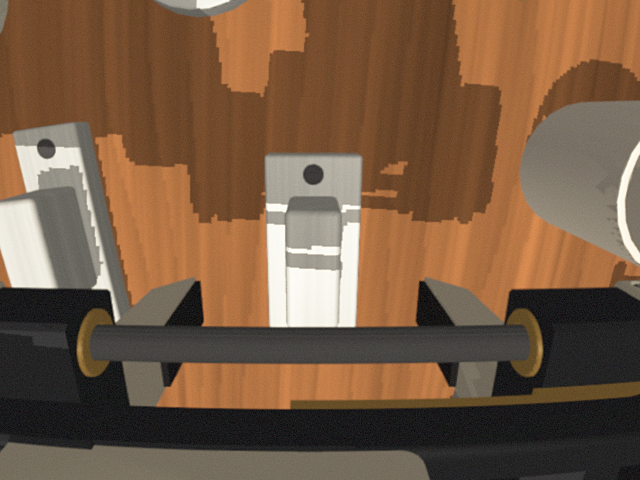

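The picture shows the casting between the open fingers, with its foot corners at about (266,155) and (361,155). The mug is clear of the fingers. Descending and gripping next.

```bash
python3 -m jog '[[[1,0.002,0.002,0.02,0.003],[1,0.002,0.002,0.04,0.003],[1,0.002,0.002,0.055,0.003],[1,0.002,0.002,0.064,0.003],[1,0.002,0.002,0.064,0.003]]]' 40
python3 -m jog '[[[-1,0,0,0,0],[-1,0,0,0,0],[-1,0,0,0,0],[-1,0,0,0,0],[-1,0,0,0,0]]]' 40
python3 -m jog '[[[-1,0,0,0,0],[-1,0,0,0,0],[-1,0,0,0,0],[-1,0,0,0,0],[-1,0,0,0,0]]]' 40
```

```text
time: 1.83
tool_pos: [0.6168, 0.2279, 0.0409]
tool_rot: [-3.141, 0.0, 1.632]
contact_force: [-0.5, 0.9, 0.0]
opening: 0.0917
grip_force: 0.0
time: 2.25
tool_pos: [0.617, 0.2287, 0.0416]
tool_rot: [3.14, -0.0, 1.633]
contact_force: [-0.2, -0.2, -0.4]
opening: 0.0631
grip_force: 0.0
time: 2.67
tool_pos: [0.6161, 0.2286, 0.0406]
tool_rot: [-3.14, 0.0, 1.633]
contact_force: [-3.2, -0.6, 2.0]
opening: 0.0297
grip_force: 1.6
```

```bash
python3 -m jog '[[[-1,0,0,0,0],[-1,0,0,0,0],[-1,0,0,0,0],[-1,0,0,0,0]]]' 45
python3 -m jog '[[[-1,0,0,-0.01,0],[-1,0,0,-0.03,0],[-1,0,0,-0.06,0],[-1,0,0,-0.09,0],[-1,0,0,-0.09,0]]]'
python3 -m jog '[[[-1,0,0,-0.03,0],[-1,0,0,-0.03,0],[-1,0,0,-0.03,0]]]'
python3 - <<'E'
from h import *
s=robot.observe();im=shot('wrist','w3');np.save('w3.npy',s,allow_pickle=True);print(s)
c=campose('wrist',s);T=R.from_euler('xyz',s['tool_rot']).as_matrix();t=s['tool_pos']
h=cv2.cvtColor(im,cv2.COLOR_RGB2HSV)
m=((h[:,:,1]<50)&(h[:,:,2]>80)).astype(np.uint8);m[330:]=0
N,L,S,C=cv2.connectedComponentsWithStats(m)
for k in range(1,N):
    if S[k][4]>1500: print(S[k],C[k].round(1))
E
```

```text
time: 3.0
tool_pos: [0.6163, 0.2286, 0.0406]
tool_rot: [-3.141, 0.0, 1.633]
contact_force: [-2.7, 0.1, 1.1]
opening: 0.0275
grip_force: 45.0
time: 3.42
tool_pos: [0.6203, 0.2295, 0.138]
tool_rot: [3.129, -0.002, 1.633]
contact_force: [2.2, 0.9, -2.7]
opening: 0.0276
grip_force: 45.0
time: 3.67
tool_pos: [0.6175, 0.2288, 0.1614]
tool_rot: [3.138, -0.001, 1.633]
contact_force: [0.1, -1.1, -4.8]
opening: 0.0275
grip_force: 45.0
{'time': 3.6667, 'qpos': array([ 2.38592704e-01,  6.43958913e-01,  1.22571125e+00, -1.12883352e-04,
        1.26831104e+00,  1.76683226e-01]), 'qvel': array([ 0.00010876,  0.03845812,  0.05064451,  0.00097987, -0.00216327,
        0.00113336]), 'joint_efforts': array([ 5.60785155e-02, -6.26290798e+01, -2.71407938e+01,  7.55449268e-02,
        1.69704231e-01,  4.05760184e-04]), 'tool_pos': array([0.61752745, 0.22879151, 0.16143234]), 'tool_rot': array([ 3.13801847e+00, -5.28566270e-04,  1.63274018e+00]), 'contact_force': array([ 0.13535129, -1.08854217, -4.82314587]), 'torque': array([-0.02019766, -0.02266369,  0.04929317]), 'grip_force': 44.996986985206604, 'opening': 0.02749478355904962}
[   0    0   53   88 2865] [27.8 41.8]
[ 150    0  122   43 3808] [211.1  17.2]
[  472    75   168   249 21881] [571.4 184.9]
[   46   128   107   176 12261] [ 99.  215.6]
[  235   172   150   156 16798] [309.4 244.3]
```

View pics/w3.png

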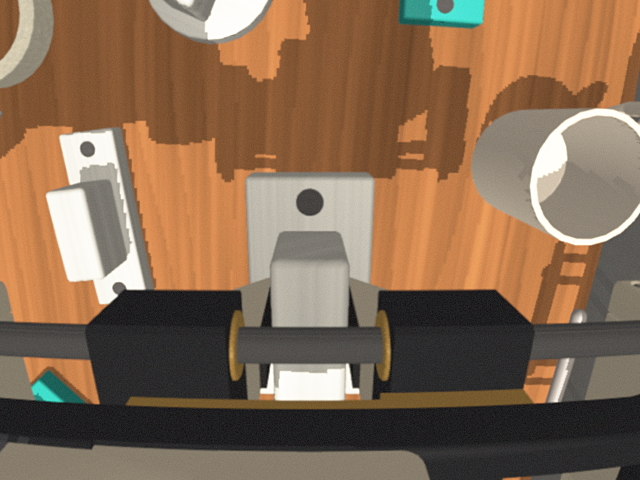

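w3: the casting is held, level and centred. The far edge of its foot runs from (247,174) to (373,174). Computing its pose in the tool frame.

```bash
python3 - <<'E'
from h import *
s=np.load('w3.npy',allow_pickle=True).item()
im=cv2.imread('pics/w3.png');h=cv2.cvtColor(im,cv2.COLOR_BGR2HSV)
m=((h[:,:,1]<60)&(h[:,:,2]>80)).astype(np.uint8);m[285:]=0;m[:,:225]=0;m[:,395:]=0;m[:160]=0
c=max(cv2.findContours(m,0,1)[0],key=cv2.contourArea)[:,0]
# edges: top row per column, left/right per row
top=np.array([(x,np.flatnonzero(m[160:,x])[0]+160) for x in range(258,362)],float)-[0,.5]
rows=range(190,270);l=np.array([(np.flatnonzero(m[y,225:])[0]+225-.5,y) for y in rows]);r=np.array([(395-np.flatnonzero(m[y,:395][::-1])[0]-.5,y) for y in rows])
M=robot.camera_model('wrist');mt=np.array(M['mount']);cp=(np.array(M['camera_matrix']),np.array(M['dist_coeffs']),mt[:3,:3],mt[:3,3])
for z in(.0206,.0226):
    T,Lf,Rt=[plane(cp,q,z) for q in(top,l,r)]
    fl=np.polyfit(Lf[:,0],Lf[:,1],1);fr=np.polyfit(Rt[:,0],Rt[:,1],1);ft=np.polyfit(T[:,1],T[:,0],1)
    print(z,'edge x',np.median(T[:,0]),'slope',ft[0],'y l/r',np.median(Lf[:,1]),np.median(Rt[:,1]),'slopes',fl[0],fr[0])
E
```

```text
0.0206 edge x 0.05418340924856495 slope 0.0070265987914111495 y l/r -0.026308812905140325 0.027878312934396098 slopes -0.00010533778336130186 0.0016689991279474554
0.0226 edge x 0.053936377910212094 slope 0.0070265987914112475 y l/r -0.026627408914055725 0.028197539880850366 slopes -0.0001053377833619997 0.0016689991279477169
```

```bash
python3 -m jog '[[[-1,-0.03,-0.008,0,-0.1],[-1,-0.06,-0.016,0,-0.2],[-1,-0.09,-0.024,0,-0.3],[-1,-0.12,-0.032,0,-0.3],[-1,-0.15,-0.04,0,-0.3]]]'
python3 - <<'E'
from h import *
s=robot.observe();T=R.from_euler('xyz',s['tool_rot']).as_matrix()
print(T.T@(np.array([.5553,-.0835,.163])-s['tool_pos']),s['tool_rot'][2]-1.932)
E
```

```text
time: 4.13
tool_pos: [0.5845, 0.0752, 0.1583]
tool_rot: [-3.138, -0.001, 1.934]
contact_force: [-0.4, -0.3, -3.5]
opening: 0.0279
grip_force: 45.0
[-0.13800469 -0.08360384 -0.00463053] 0.001642920302275197
```

```bash
python3 -m jog '[[[-1,-0.03,-0.018,0,0],[-1,-0.06,-0.036,0,0],[-1,-0.09,-0.054,0,0],[-1,-0.12,-0.073,0,0],[-1,-0.137,-0.083,0,0]]]'
python3 -m jog '[[[-1,0,0,0.02,0],[-1,0,0,0.045,0],[-1,0,0,0.06,0],[-1,0,0,0.06,0],[-1,0,0,0.06,0]]]'
cat > nest.py <<'E'
from h import *
import sys
s=robot.observe();im=shot('wrist',sys.argv[1]);np.save(sys.argv[1]+'.npy',s,allow_pickle=True);print(s['time'],s['tool_pos'],s['tool_rot'],s['contact_force'])
M=robot.camera_model('wrist');mt=np.array(M['mount']);cp=(np.array(M['camera_matrix']),np.array(M['dist_coeffs']),mt[:3,:3],mt[:3,3])
h=cv2.cvtColor(im,cv2.COLOR_RGB2HSV)
m=((h[:,:,1]<60)&(h[:,:,2]>125)).astype(np.uint8);m[300:]=0
N,L,S,C=cv2.connectedComponentsWithStats(m,connectivity=4)
T=R.from_euler('xyz',s['tool_rot']).as_matrix()
for k in range(1,N):
    if S[k][4]>80:
        c=max(cv2.findContours((L==k).astype(np.uint8),0,1)[0],key=len)[:,0]
        zt=(s['tool_pos'][2]-.030); P=plane(cp,c,zt);r=cv2.minAreaRect((P[:,:2]*1e3).astype(np.float32))
        print(S[k],C[k].round(1),'tool mm',np.round(r[0],1),np.round(r[1],1),round(r[2],1))
E
python3 nest.py w4
```

```text
time: 4.55
tool_pos: [0.555, -0.0843, 0.1585]
tool_rot: [-3.138, -0.001, 1.931]
contact_force: [0.7, 0.1, -4.9]
opening: 0.0281
grip_force: 45.0
time: 4.97
tool_pos: [0.5557, -0.0808, 0.0988]
tool_rot: [-3.138, -0.002, 1.933]
contact_force: [0.1, -0.1, -3.1]
opening: 0.0276
grip_force: 45.0
4.9667 [ 0.55566663 -0.08077824  0.09878091] [-3.13825884e+00 -2.46469340e-03  1.93271081e+00] [ 0.06483611 -0.13482452 -3.12532061]
[194 109  31  30 714] [209.5 123.6] tool mm [ 73.3 -51.5] [14.9 15.9] 0.9
[385 109  29  30 711] [399.  123.5] tool mm [73.2 47.8] [14.8 14.9] 87.7
[ 261  135   86   24 1933] [304.2 146.9] tool mm [61.1 -2.1] [12. 45.] 0.0
[  229   173   156   127 17483] [305.1 236.9] tool mm [10.4  0.5] [73.6 87.8] 0.0
[611 281  29  19 457] [626.2 290.9] tool mm [-23.1 199.7] [12.2 20.7] 1.8
[  0 282   8  18 104] [  2.6 292. ] tool mm [ -23.7 -189. ] [12.1  4.9] 14.0
```

View pics/w4.png

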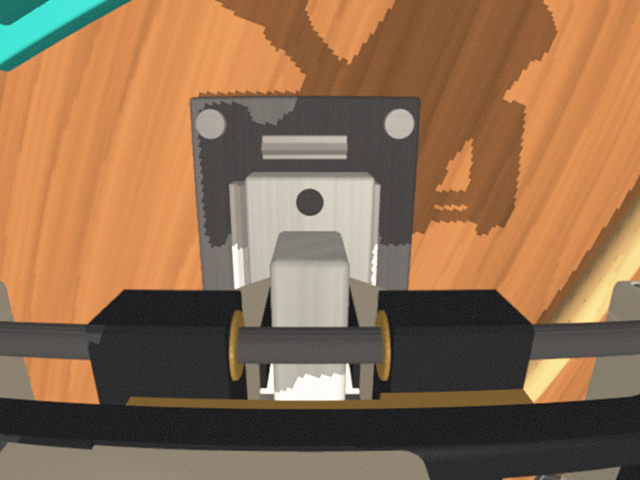

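w4: the nest is seen squarely. Its end fence is at (304,147), the held foot's edge at row 174 and the screws at (210,124) and (399,124). The casting has to shift about -3 mm in tool y and -1 mm in tool x.

```bash
python3 -m jog '[[[-1,-0.001,-0.003,0.005,0],[-1,-0.001,-0.003,0.012,0],[-1,-0.001,-0.003,0.018,0],[-1,-0.001,-0.003,0.018,0],[-1,-0.001,-0.003,0.018,0]]]'
python3 nest.py w5
python3 - <<'E'
import cv2,numpy as np
im=cv2.imread('pics/w5.png');h=cv2.cvtColor(im,cv2.COLOR_BGR2HSV)
for y in(205,225,245):
    print(y,''.join('%4d'%v for v in im[y,222:256,1][::2]),'|',''.join('%4d'%v for v in im[y,362:396,1][::2]))
print([int(v) for v in im[130:180,275,1]])
E
```

```text
time: 5.43
tool_pos: [0.5542, -0.0829, 0.0824]
tool_rot: [-3.141, -0.0, 1.933]
contact_force: [-0.2, -0.3, -4.5]
opening: 0.0275
grip_force: 45.0
5.4333 [ 0.55419795 -0.08294741  0.08243784] [-3.14113891e+00 -3.88257757e-04  1.93286164e+00] [-0.21559087 -0.25991512 -4.4893355 ]
[190 104  32  33 843] [205.6 120. ] tool mm [ 75.1 -49.2] [15.1 15.2] 0.9
[394 105  32  32 830] [409.6 120.5] tool mm [74.8 49.4] [15.3 14.7] 89.1
[ 261  133   94   26 2375] [307.6 145.5] tool mm [62.6  0.1] [12.1 45.4] 0.0
[  226   172   164   128 18755] [307.9 236.9] tool mm [15.5  0.2] [68.5 83.1] 0.0
[611 281  29  19 458] [626.  290.9] tool mm [-15.7 184.7] [11.3 19.4] 1.8
[  0 282   8  18 104] [  2.7 292. ] tool mm [ -16.3 -174.7] [11.2  4.5] 14.0
205   78  69  75 157 168 160 148 148 144 133 133 127 156 191 201 198 201 |  208 215 216 213 208 179 129 129 154 151 155 185 183 144  67  67  70
225   73  74  71 107 168 166 150 147 151 134 135 135 137 172 201 191 198 |  209 209 207 213 191 158 121 134 153 154 165 177 175  91  74  70  68
245   66  69  71  76 153 168 161 147 157 138 129 139 154 163 189 195 192 |  206 207 208 205 181 130 129 142 150 151 173 175 129  71  67  74  73
[67, 70, 82, 123, 166, 182, 183, 182, 184, 176, 178, 166, 150, 148, 151, 143, 153, 144, 143, 131, 128, 123, 121, 129, 149, 171, 184, 176, 139, 92, 69, 66, 69, 74, 70, 72, 70, 68, 73, 70, 69, 78, 119, 130, 129, 129, 143, 163, 182, 190]
```

```bash
python3 -m jog '[[[-1,0.0005,-0.0007,0.003,0],[-1,0.0005,-0.0007,0.006,0],[-1,0.0005,-0.0007,0.009,0],[-1,0.0005,-0.0007,0.012,0],[-1,0.0005,-0.0007,0.012,0]]]' 50
python3 -m jog '[[[-1,0,0,0.001,0],[-1,0,0,0.002,0],[-1,0,0,0.003,0],[-1,0,0,0.004,0],[-1,0,0,0.004,0]]]'
```

```text
time: 5.9
tool_pos: [0.5532, -0.0827, 0.07]
tool_rot: [-3.141, -0.001, 1.933]
contact_force: [-0.6, -0.4, -4.1]
opening: 0.0275
grip_force: 50.0
time: 6.32
tool_pos: [0.5537, -0.0828, 0.0674]
tool_rot: [3.141, 0.0, 1.933]
contact_force: [-1.6, 1.1, 1.6]
opening: 0.0279
grip_force: 50.0
```

```bash
python3 -m jog '[[[-1,0,0,0.0005,0],[-1,0,0,0.001,0],[-1,0,0,0.001,0]]]'
python3 -m jog '[[[-1,0,0,0.0005,0],[-1,0,0,0.001,0],[-1,0,0,0.001,0]]]'
python3 -m jog '[[[-1,0,0,0.0005,0],[-1,0,0,0.001,0],[-1,0,0,0.001,0]]]'
```

```text
time: 6.57
tool_pos: [0.5538, -0.0826, 0.0671]
tool_rot: [3.141, 0.001, 1.933]
contact_force: [-4.3, 3.0, 9.2]
opening: 0.0279
grip_force: 50.0
time: 6.82
tool_pos: [0.5537, -0.0821, 0.0663]
tool_rot: [3.14, -0.0, 1.933]
contact_force: [-5.7, 5.4, 11.4]
opening: 0.0276
grip_force: 50.0
time: 7.07
tool_pos: [0.5535, -0.0816, 0.0654]
tool_rot: [3.141, -0.001, 1.933]
contact_force: [-5.9, 7.2, 12.3]
opening: 0.0276
grip_force: 50.0
```

```bash
python3 -m jog '[[[-1,0.001,-0.0005,0,0],[-1,0.0018,-0.0008,0,0],[-1,0.0018,-0.0008,0,0]]]'
python3 -m jog '[[[-1,0,0,0.0005,0],[-1,0,0,0.001,0],[-1,0,0,0.001,0]]]'
```

```text
time: 7.32
tool_pos: [0.5533, -0.0815, 0.0652]
tool_rot: [3.139, 0.002, 1.933]
contact_force: [-1.6, 3.0, 6.6]
opening: 0.0279
grip_force: 50.0
time: 7.57
tool_pos: [0.5531, -0.081, 0.0644]
tool_rot: [3.139, 0.001, 1.933]
contact_force: [-1.9, 5.6, 10.6]
opening: 0.0274
grip_force: 50.0
```

```bash
python3 -m jog '[[[-1,0.0008,0,0,0],[-1,0.0015,0,0,0],[-1,0.0015,0,0,0]]]'
python3 -m jog '[[[-1,0,0,0.0005,0],[-1,0,0,0.001,0],[-1,0,0,0.001,0]]]'
```

```text
time: 7.82
tool_pos: [0.553, -0.0808, 0.0643]
tool_rot: [3.139, 0.003, 1.933]
contact_force: [-1.8, -1.0, 7.1]
opening: 0.0277
grip_force: 50.0
time: 8.07
tool_pos: [0.5528, -0.0802, 0.0633]
tool_rot: [3.139, 0.002, 1.933]
contact_force: [-2.8, 2.4, 9.2]
opening: 0.0277
grip_force: 50.0
```

```bash
python3 nest.py w6
cat > prof.py <<'E'
import cv2,sys,numpy as np
im=cv2.imread(f'pics/{sys.argv[1]}.png')
for y in(205,225,245):
    print(y,''.join('%4d'%v for v in im[y,222:258,1][::2]),'|',''.join('%4d'%v for v in im[y,362:398,1][::2]))
for x in(275,340):print([int(v) for v in im[130:182,x,1]])
E
python3 prof.py w6
```

```text
8.0667 [ 0.55275923 -0.08020264  0.06328363] [3.13883587e+00 2.06019831e-03 1.93300555e+00] [-2.80406665  2.3627224   9.218065  ]
[175  99  24  14 126] [186.  103.9] tool mm [ 82.7 -52.2] [9.5 5.5] 67.6
[244  99  19  41 285] [252.4 120.2] tool mm [ 75.3 -23.5] [ 7.1 17.1] 88.1
[ 179  109   35   36 1014] [196.2 126.5] tool mm [ 72.3 -48.8] [15.1 15.3] 1.0
[403 110  35  36 984] [419.5 127.2] tool mm [71.9 49.6] [15.1 15.2] 87.1
[ 257  141  103   29 2822] [308.  154.5] tool mm [59.7  0.4] [12.3 45.3] 0.0
[  219   178   179   122 19107] [308.1 240.5] tool mm [19.8  0.1] [59.3 82.4] 0.0
[205 269  16  20 140] [213.8 278.9] tool mm [  0.6 -46.3] [ 7.  10.2] 82.3
[611 281  29  19 476] [626.  290.7] tool mm [ -7.1 167.2] [10.2 17.7] 1.8
[  0 282   8  18 101] [  2.6 291.9] tool mm [  -7.6 -158.1] [10.1  4.1] 14.0
205  173 169 146 152 148 137 137 135 133 143 173 170 117 179 213 210 211 211 |  219 222 222 222 205 177 183 137 129 131 131 138 153 157 153 180 183 167
225  168 172 158 148 150 156 133 140 137 132 167 172 131 171 202 205 206 207 |  217 218 218 216 190 168 171 131 129 126 130 148 151 156 169 182 176 111
245  150 167 166 152 151 154 135 132 138 139 142 167 159 153 194 204 204 205 |  216 213 218 204 173 175 139 128 128 129 137 151 156 157 170 173 147  78
[70, 66, 73, 75, 76, 77, 67, 76, 70, 71, 90, 130, 170, 182, 185, 187, 184, 184, 183, 184, 170, 155, 150, 154, 153, 149, 152, 148, 147, 133, 124, 123, 122, 128, 144, 172, 184, 186, 162, 112, 75, 73, 74, 67, 74, 73, 82, 106, 127, 130, 150, 173]
[71, 74, 70, 73, 76, 78, 76, 77, 73, 73, 88, 125, 166, 190, 197, 198, 196, 193, 194, 195, 177, 157, 151, 154, 153, 155, 152, 151, 144, 132, 128, 129, 129, 133, 151, 182, 196, 193, 171, 116, 79, 70, 74, 76, 68, 72, 77, 98, 121, 132, 148, 169]
```

```bash
python3 - <<'E'
from h import *
a=shot('scene','s2');cv2.imwrite('pics/c3.png',cv2.resize(a[245:345,170:300,::-1],None,fx=6,fy=6,interpolation=cv2.INTER_CUBIC))
print(robot.observe()['torque'])
E
```

```text
[-0.17874053  0.17108306 -0.05307423]
```

View pics/c3.png

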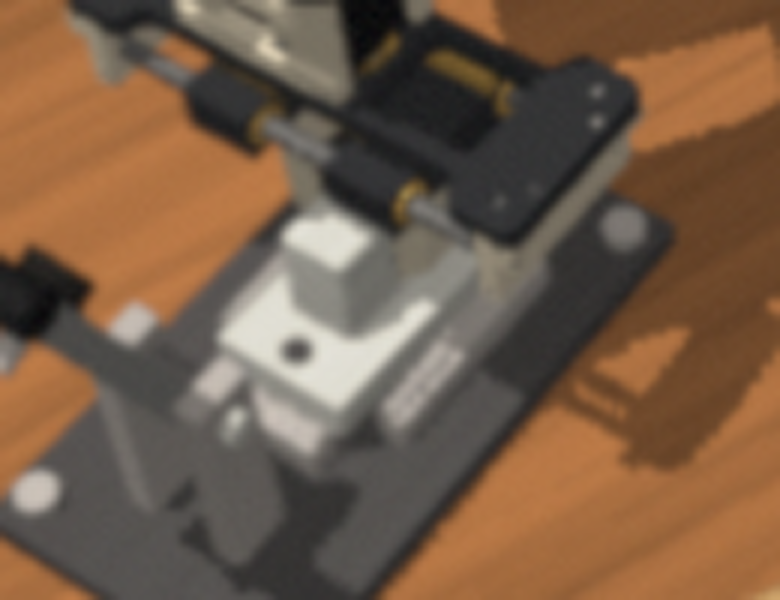

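The picture shows the foot at the hinge end. Its top edge runs from (220,340) to (340,408), standing above the back fence at about (290,430), so that end looks high. I'll compute heights from the rays.

```bash
python3 - <<'E'
from h import *
sc=campose('scene');th=1.932;c=np.array([.555,-.083,.014]);ny=np.array([np.cos(th),np.sin(th),0]);nx=np.array([np.sin(th),-np.cos(th),0])
f=lambda P:(np.array(P)+.5)/6-.5+np.array((170,245))
def onpl(px,n,d):
    p,v=ray(sc,[px]);v=v[0];t=(d-(p-c)@n)/(v@n);q=p+t*v-c;return np.round([q@nx*1e3,q@ny*1e3,q[2]*1e3],1)
for nm,q,n,d in(('foot top back R',(340,408),ny,-.055),('foot top back L',(220,340),ny,-.055),('foot bot back R',(340,428),ny,-.055),('R side edge',(435,305),nx,.028),('R back by x',(340,408),nx,.028)):
    print(nm,onpl(f(q),n,d))
for z in(.046,.050,.055):
    print(z,'rib top backL,R', [np.round([((plane(sc,[f(q)],z)[0]-c)@a)*1e3 for a in(nx,ny)],1) for q in((283,240),(340,270))],'foot top',[np.round([((plane(sc,[f(q)],z-.014)[0]-c)@a)*1e3 for a in(nx,ny)],1) for q in((220,340),(340,408))])
# expected pixel positions, level, seated offset h
for h in(0,.005,.009):
    P=lambda x,y,z:((proj(sc,c+nx*x+ny*y+np.array([0,0,z+h]))[0]-(170,245)+.5)*6-.5).round(0)
    print(h,'footL',P(-.028,-.055,.018),'footR',P(.028,-.055,.018),'ribL',P(-.014,-.032,.06),'ribR',P(.014,-.032,.06),'footR mid',P(.028,0,.018))
P=lambda x,y,z:((proj(sc,c+nx*x+ny*y+np.array([0,0,z]))[0]-(170,245)+.5)*6-.5).round(0)
print('fence back inner13',P(-.022,-.0565,.013),P(.022,-.0565,.013))
E
```

```text
foot top back R [ 26.2 -55.   26.4]
foot top back L [-28.4 -55.   24.1]
foot bot back R [ 23.9 -55.   12.1]
R side edge [28.  -3.9 28.3]
R back by x [ 28.  -56.6  29.9]
0.046 rib top backL,R [array([-33.2, -13.1]), array([ -7.7, -12.2])] foot top [array([-32. , -52.3]), array([ 21.8, -51.2])]
0.05 rib top backL,R [array([-30.8, -15.1]), array([ -5.4, -14.2])] foot top [array([-29.7, -54.1]), array([ 23.9, -53. ])]
0.055 rib top backL,R [array([-27.8, -17.6]), array([ -2.6, -16.7])] foot top [array([-26.7, -56.3]), array([ 26.5, -55.3])]
0 footL [224. 350.] footR [347. 424.] ribL [279. 253.] ribR [343. 289.] footR mid [445. 314.]
0.005 footL [221. 342.] footR [345. 416.] ribL [277. 244.] ribR [341. 280.] footR mid [443. 306.]
0.009 footL [220. 336.] footR [344. 409.] ribL [276. 237.] ribR [339. 273.] footR mid [442. 300.]
fence back inner13 [236. 369.] [333. 427.]
```

```bash
python3 -m jog '[[[-1,0,0,0,0],[-1,0,0,0,0],[-1,0,0,0,0],[-1,0,0,0,0]]]' 3
python3 nest.py w7 | grep -v '^\[[6 ]*[0-9]* *28'; python3 prof.py w7 | tail -2
```

```text
time: 8.5
tool_pos: [0.5524, -0.0801, 0.0622]
tool_rot: [3.14, 0.001, 1.933]
contact_force: [1.1, 1.6, 4.2]
opening: 0.0281
grip_force: 3.0
8.5 [ 0.55242763 -0.08014167  0.06221081] [3.13989977e+00 1.00087840e-03 1.93274936e+00] [1.0968933  1.63370371 4.20472242]
[246  99  13  30 171] [251.8 113.1] tool mm [ 77.6 -23.8] [12.3  5.2] 1.9
[ 179  109   36   37 1031] [196.4 127. ] tool mm [ 72.1 -48.3] [15.5 15.5] 3.0
[404 110  35  36 996] [420.8 127.6] tool mm [71.9 49.8] [15.1 15.1] 87.0
[247 125  12  17  97] [253.7 133.5] tool mm [ 69.  -23.4] [7.8 3.9] 26.6
[ 258  142  103   28 2830] [308.8 155.5] tool mm [59.5  0.8] [11.9 45.1] 0.0
[  220   179   179   121 18948] [308.8 241.2] tool mm [19.9  0.6] [58.5 82.8] 0.0
[210 271  12  18 114] [215.3 280.8] tool mm [  0.7 -44.3] [9.1 5.3] 4.2
[73, 69, 77, 71, 71, 74, 71, 71, 77, 71, 78, 102, 140, 175, 184, 184, 185, 185, 184, 183, 178, 163, 151, 150, 152, 155, 153, 152, 149, 141, 129, 127, 125, 122, 128, 168, 184, 185, 183, 143, 101, 74, 74, 72, 71, 73, 68, 71, 94, 114, 138, 156]
[75, 76, 74, 77, 72, 76, 80, 73, 76, 76, 78, 105, 147, 189, 196, 198, 194, 197, 193, 191, 180, 169, 155, 157, 151, 152, 154, 153, 147, 143, 129, 135, 125, 123, 137, 175, 193, 193, 190, 152, 107, 75, 71, 75, 73, 74, 72, 75, 98, 121, 136, 154]
```

```bash
python3 -m jog '[[[-1,0,0,0,0],[-1,0,0,0,0],[-1,0,0,0.001,0],[-1,0,0,0.001,0]]]' 50
python3 -m jog '[[[-1,0,0,0.001,0],[-1,0,0,0.002,0],[-1,0,0,0.002,0]]]'
```

```text
time: 8.88
tool_pos: [0.5524, -0.08, 0.0618]
tool_rot: [3.14, 0.001, 1.933]
contact_force: [-0.6, 2.7, 11.3]
opening: 0.0277
grip_force: 50.0
time: 9.13
tool_pos: [0.5523, -0.0796, 0.061]
tool_rot: [3.139, 0.001, 1.933]
contact_force: [-4.1, 6.4, 19.6]
opening: 0.0279
grip_force: 50.0
```

```bash
python3 - <<'E'
from h import *
shot('wrist','w8')
for n in('w3','w4','w5','w6','w7','w8'):
    im=cv2.imread(f'pics/{n}.png')[:,:,1].astype(float)
    col=im[:,290:330].mean(1);hole=255-im[185:225,295:325];ys,xs=np.mgrid[185:225,295:325];w=(hole>150)*1.
    print(n,'hole',(xs*w).sum()/w.sum(),(ys*w).sum()/w.sum(),w.sum(),'rib rows',[int(v) for v in col[222:270:2]],'edge',[int(v) for v in im[168:186,280:295].mean(1)])
E
```

```text
w3 hole 309.2695810564663 201.88342440801458 549.0 rib rows [189, 189, 189, 189, 182, 115, 119, 119, 121, 121, 120, 120, 120, 120, 122, 122, 122, 121, 121, 136, 152, 162, 169, 176] edge [88, 89, 88, 93, 113, 120, 120, 121, 131, 148, 164, 175, 184, 189, 190, 190, 189, 189]
w4 hole 309.287037037037 201.82407407407408 540.0 rib rows [200, 200, 200, 199, 192, 122, 125, 125, 127, 127, 127, 126, 126, 127, 127, 128, 128, 127, 126, 142, 160, 170, 178, 185] edge [71, 71, 68, 80, 114, 127, 126, 127, 137, 155, 172, 183, 192, 200, 201, 201, 201, 201]
w5 hole 309.2597402597403 201.847866419295 539.0 rib rows [203, 203, 202, 203, 195, 124, 126, 128, 129, 129, 129, 128, 128, 128, 130, 131, 130, 129, 129, 144, 162, 173, 182, 189] edge [72, 72, 70, 83, 115, 129, 129, 128, 139, 158, 176, 186, 195, 204, 205, 204, 204, 204]
w6 hole 309.28709055876686 205.08863198458573 519.0 rib rows [212, 212, 212, 211, 211, 211, 141, 126, 129, 130, 130, 130, 129, 130, 131, 130, 129, 140, 159, 175, 187, 198, 205, 205] edge [162, 111, 76, 72, 74, 73, 74, 72, 79, 106, 124, 131, 147, 169, 185, 198, 209, 213]
w7 hole 309.15028901734104 205.42581888246627 519.0 rib rows [213, 213, 212, 212, 212, 215, 148, 125, 128, 130, 129, 128, 129, 130, 130, 128, 138, 158, 175, 188, 201, 208, 207, 207] edge [182, 147, 99, 73, 72, 74, 74, 73, 73, 72, 89, 119, 132, 153, 176, 189, 203, 213]
w8 hole 309.10505836575874 206.33657587548637 514.0 rib rows [215, 214, 214, 213, 213, 214, 190, 124, 128, 129, 129, 129, 129, 130, 129, 128, 146, 166, 181, 195, 206, 210, 209, 209] edge [184, 187, 179, 125, 77, 70, 74, 72, 74, 72, 71, 83, 117, 135, 157, 178, 192, 205]
```

The rib's front face shows fewer rows now (28 down to 18), so the casting has pitched about 5° front-down and its hinge end is riding on the back fence's bevel. I'll lift a little, shift about 2.3 mm towards +x, lower it, then loosen the grip so it levels.

```bash
python3 -m jog '[[[-1,0,0,-0.002,0],[-1,0,0,-0.005,0],[-1,0.0023,0,-0.005,0],[-1,0.0023,0,-0.005,0]]]'
python3 -m jog '[[[-1,0,0,0.001,0],[-1,0,0,0.002,0],[-1,0,0,0.003,0],[-1,0,0,0.003,0]]]'
cat > pit.py <<'E'
from h import *
import sys
im0=shot('wrist',sys.argv[1]);im=im0[:,:,1].astype(float);c=im[:,290:330].mean(1);e=im[:,280:295].mean(1);g=np.gradient(e)
print('rib base',222+int(np.argmax(-np.gradient(c)[222:245])),'rib top',242+int(np.argmax(np.gradient(c)[242:268])),'fence end',155+int(np.argmin(g[155:176])),'foot',[int(v) for v in e[166:188]])
E
python3 pit.py w9
```

```text
time: 9.52
tool_pos: [0.5497, -0.0775, 0.0627]
tool_rot: [-3.139, -0.002, 1.933]
contact_force: [0.4, 0.2, -3.6]
opening: 0.0279
grip_force: 50.0
time: 9.85
tool_pos: [0.5504, -0.0779, 0.0607]
tool_rot: [-3.141, -0.001, 1.933]
contact_force: [-2.5, -0.1, -0.1]
opening: 0.0278
grip_force: 50.0
rib base 234 rib top 254 fence end 175 foot [138, 128, 126, 124, 123, 134, 169, 183, 186, 178, 131, 83, 76, 106, 125, 145, 167, 186, 198, 211, 215, 215]
```

```bash
python3 -m jog '[[[-1,0,-0.0005,0.0005,0],[-1,0,-0.0005,0.001,0],[-1,0,-0.0005,0.001,0]]]' 3
python3 pit.py wa
python3 -m jog '[[[-0.3,0,0,0,0],[-0.3,0,0,0,0],[-0.3,0,0,0,0],[-0.3,0,0,0,0],[-0.3,0,0,0,0]]]'
python3 pit.py wb
```

```text
time: 10.15
tool_pos: [0.5508, -0.0786, 0.0602]
tool_rot: [3.141, 0.001, 1.933]
contact_force: [-1.8, -2.6, 3.3]
opening: 0.0277
grip_force: 3.0
rib base 234 rib top 257 fence end 174 foot [127, 125, 123, 131, 160, 179, 185, 180, 144, 95, 72, 89, 119, 131, 143, 166, 183, 196, 207, 214, 214, 214]
time: 10.62
tool_pos: [0.5504, -0.0779, 0.0596]
tool_rot: [3.142, -0.0, 1.933]
contact_force: [-0.2, 0.3, -0.2]
opening: 0.032
grip_force: 0.0
rib base 240 rib top 243 fence end 175 foot [143, 132, 128, 126, 124, 132, 161, 181, 188, 181, 145, 95, 71, 74, 91, 123, 131, 132, 131, 132, 147, 167]
```

```bash
python3 - <<'E'
from h import *
for n in('w5','wa','wb'):
    im=cv2.imread(f'pics/{n}.png')[:,:,1].astype(float)
    print(n,[int(v) for v in im[:,290:330].mean(1)[170:300:3]])
    print('  row190',[int(v) for v in im[190,236:260]],[int(v) for v in im[190,362:386]])
    print('  row240',[int(v) for v in im[240,262:284]],[int(v) for v in im[240,336:358]])
E
```

```text
w5 [70, 129, 141, 190, 210, 209, 200, 152, 132, 121, 116, 115, 119, 128, 143, 185, 204, 203, 203, 203, 195, 126, 128, 129, 129, 129, 128, 130, 130, 127, 144, 169, 182, 191, 193, 192, 192, 192, 191, 191, 191, 190, 190, 189]
  row190 [151, 146, 144, 134, 136, 135, 135, 135, 136, 141, 166, 180, 197, 203, 200, 201, 202, 202, 203, 202, 205, 206, 202, 201] [213, 218, 214, 216, 214, 214, 216, 218, 216, 205, 194, 165, 143, 124, 122, 135, 146, 151, 149, 152, 152, 157, 174, 184]
  row240 [197, 199, 199, 195, 199, 196, 195, 196, 192, 197, 200, 198, 200, 199, 189, 136, 125, 122, 128, 127, 128, 127] [127, 128, 127, 130, 125, 132, 156, 197, 208, 208, 212, 210, 206, 205, 207, 201, 206, 203, 209, 204, 206, 207]
wa [162, 184, 74, 132, 187, 218, 218, 215, 163, 141, 129, 122, 122, 126, 133, 150, 189, 214, 213, 212, 212, 197, 127, 129, 130, 129, 130, 131, 128, 150, 174, 194, 206, 205, 205, 204, 204, 204, 203, 202, 202, 201, 201, 200]
  row190 [78, 68, 71, 71, 72, 73, 80, 73, 74, 112, 168, 190, 204, 215, 209, 210, 210, 213, 211, 212, 210, 209, 213, 210] [221, 223, 220, 222, 221, 221, 221, 221, 206, 185, 
[... 273 characters left out ...]
215, 216, 214]
wb [125, 185, 146, 72, 132, 134, 184, 211, 211, 210, 162, 137, 123, 118, 117, 120, 128, 141, 174, 208, 207, 206, 205, 202, 127, 131, 132, 133, 132, 132, 132, 133, 133, 131, 143, 169, 181, 192, 194, 195, 193, 194, 194, 193]
  row190 [77, 76, 79, 70, 75, 77, 70, 77, 108, 162, 184, 201, 203, 196, 200, 192, 196, 202, 196, 197, 198, 200, 198, 198] [204, 207, 208, 216, 208, 207, 208, 207, 211, 200, 194, 170, 114, 81, 79, 72, 75, 72, 74, 73, 75, 68, 77, 70]
  row240 [203, 205, 197, 204, 202, 199, 196, 200, 200, 200, 196, 204, 196, 198, 202, 197, 203, 200, 200, 199, 194, 185] [203, 209, 212, 210, 207, 206, 207, 207, 215, 213, 211, 212, 208, 208, 204, 203, 209, 205, 210, 209, 208, 211]
```

The casting has levelled: the rib face spans 31 rows again, and the foot edge is at row 180 against the fence at row 175. Next: open, rise, shut the fingers, and press straight down on the rib's middle.

```bash
python3 -m jog '[[[-0.1,0,0,0,0],[-0.1,0,0,-0.01,0],[-0.1,-0.004,0,-0.03,0],[-1,-0.004,0,-0.05,0],[-1,-0.004,0,-0.05,0]]]' 30
python3 -m jog '[[[-1,0,0,0,0],[-1,0,0,0,0],[-1,0,0,0.005,0],[-1,0,0,0.01,0],[-1,0,0,0.01,0]]]' 
python3 nest.py wc
```

```text
time: 11.08
tool_pos: [0.5541, -0.0825, 0.1141]
tool_rot: [3.136, 0.004, 1.933]
contact_force: [0.9, -0.1, -0.7]
opening: 0.0326
grip_force: 0.0
time: 11.5
tool_pos: [0.5506, -0.0814, 0.0977]
tool_rot: [-3.139, -0.002, 1.933]
contact_force: [0.3, -0.1, 0.2]
opening: 0.0014
grip_force: 0.0
11.5 [ 0.55062895 -0.08143717  0.09771106] [-3.13875925e+00 -2.14424839e-03  1.93280563e+00] [ 0.27676709 -0.12835128  0.17337903]
[204 111  30  30 710] [218.4 125.5] tool mm [ 72.2 -46.3] [14.8 15.3] 0.8
[394 111  30  30 715] [408.1 125.6] tool mm [72.2 52.6] [15.3 14.8] 89.2
[ 271  138   86   24 1928] [313.9 148.9] tool mm [59.6  3.2] [44.7 12. ] 90.0
[  238   166   152   134 16899] [312.5 231. ] tool mm [12.7  3.1] [76.8 83.3] 0.0
[612 281  28  19 453] [626.1 291. ] tool mm [-22.6 198.7] [12.2 20.6] 1.8
[  0 282   8  18 102] [  2.7 292. ] tool mm [ -23.2 -188. ] [12.   4.9] 14.0
```

```bash
python3 -m jog '[[[-1,-0.003,0.003,0,0],[-1,-0.003,0.003,0.001,0],[-1,-0.003,0.003,0.003,0],[-1,-0.003,0.003,0.005,0],[-1,-0.003,0.003,0.005,0]]]'
python3 -m jog '[[[-1,0,0,0.001,0],[-1,0,0,0.002,0],[-1,0,0,0.003,0],[-1,0,0,0.003,0]]]'
python3 -m jog '[[[-1,0,0,0.001,0],[-1,0,0,0.002,0],[-1,0,0,0.003,0],[-1,0,0,0.003,0]]]'
```

```text
time: 11.97
tool_pos: [0.5554, -0.0835, 0.0943]
tool_rot: [-3.141, -0.0, 1.933]
contact_force: [-0.1, 0.2, 0.2]
opening: 0.0004
grip_force: 0.0
time: 12.3
tool_pos: [0.5555, -0.0835, 0.0916]
tool_rot: [-3.141, -0.0, 1.933]
contact_force: [0.8, -0.5, -0.0]
opening: 0.0006
grip_force: 0.0
time: 12.63
tool_pos: [0.5555, -0.0835, 0.0885]
tool_rot: [-3.141, -0.0, 1.933]
contact_force: [0.4, -0.2, 0.4]
opening: 0.0002
grip_force: 0.0
```

```bash
python3 -m jog '[[[-1,0,0,0.001,0],[-1,0,0,0.002,0],[-1,0,0,0.002,0]]]'
python3 -m jog '[[[-1,0,0,0.001,0],[-1,0,0,0.002,0],[-1,0,0,0.002,0]]]'
```

```text
time: 12.88
tool_pos: [0.5559, -0.0836, 0.0872]
tool_rot: [3.141, 0.0, 1.933]
contact_force: [-0.5, -0.6, 3.3]
opening: 0.0001
grip_force: 2.0
time: 13.13
tool_pos: [0.5559, -0.0836, 0.0854]
tool_rot: [3.141, 0.001, 1.933]
contact_force: [-1.1, 0.5, 5.4]
opening: 0.0005
grip_force: 2.5
```

```bash
python3 -m jog '[[[-1,0,0,0.001,0],[-1,0,0,0.002,0],[-1,0,0,0.002,0]]]'
python3 -m jog '[[[-1,0,0,0.001,0],[-1,0,0,0.002,0],[-1,0,0,0.002,0]]]'
python3 -m jog '[[[-1,0,0,0.001,0],[-1,0,0,0.002,0],[-1,0,0,0.002,0]]]'
```

```text
time: 13.38
tool_pos: [0.5559, -0.0836, 0.0834]
tool_rot: [3.141, 0.001, 1.933]
contact_force: [-1.4, 0.5, 5.3]
opening: 0.0008
grip_force: 2.5
time: 13.63
tool_pos: [0.5558, -0.0835, 0.0822]
tool_rot: [3.141, 0.001, 1.933]
contact_force: [-3.3, 0.3, 12.3]
opening: 0.0003
grip_force: 6.3
time: 13.88
tool_pos: [0.5559, -0.0836, 0.0821]
tool_rot: [3.14, 0.001, 1.933]
contact_force: [-10.4, 2.3, 27.4]
opening: 0.0001
grip_force: 13.5
```

The force rose sharply (5 to 27 N) at TCP 0.082, exactly the height for a seated casting. I'll back off, check the seating, and locate the handle.

```bash
python3 -m jog '[[[-1,0,0,-0.005,0],[-1,0,0,-0.02,0],[-1,0,0,-0.05,0],[-1,0,0,-0.09,0],[-1,0,0,-0.12,0]]]'
python3 -m jog '[[[-1,0,0,0,0],[-1,0,0,0,0]]]'
cat > clamp.py <<'E'
from h import *
import sys
th=1.932;c=np.array([.5558,-.0836,0]);ny=np.array([np.cos(th),np.sin(th),0]);nx=np.array([np.sin(th),-np.cos(th),0]);zz=np.array([0,0,1.])
H=c-.1*ny+.088*zz
def handle(q): 
    u=np.cos(q)*ny+np.sin(q)*zz; b=-np.sin(q)*ny+np.cos(q)*zz
    return H+.16*u+.003*b
if __name__=='__main__':
    n=sys.argv[1]
    for cam in('scene','side'):
        cp=campose(cam);im=shot(cam,f'{n}_{cam}');v=im.max(2)
        for q in [float(a) for a in sys.argv[2:]]:
            k=handle(q);print(cam,q,proj(cp,[k-.04*nx,k,k+.04*nx]).round(1).tolist())
        k=proj(cp,[handle(1.8)])[0].astype(int)
        m=np.zeros(v.shape,np.uint8);w=45 if cam=='scene' else 28;m[max(0,k[1]-w):k[1]+w,k[0]-w:k[0]+w]=(v<48)[max(0,k[1]-w):k[1]+w,k[0]-w:k[0]+w]
        N,L,S,C=cv2.connectedComponentsWithStats(m)
        for i in range(1,N):
            if S[i][4]>25:
                cc=max(cv2.findContours((L==i).astype(np.uint8),0,1)[0],key=len);print('  blob',S[i],C[i].round(1),[np.round(x,1).tolist() for x in cv2.minAreaRect(cc)[:2]],cv2.boxPoints(cv2.minAreaRect(cc)).round(0).tolist())
E
python3 clamp.py k0 1.6 1.8 2.0; python3 nest.py wd
```

```text
time: 14.3
tool_pos: [0.5558, -0.0836, 0.201]
tool_rot: [3.141, 0.001, 1.933]
contact_force: [1.3, -0.3, 0.5]
opening: 0.0006
grip_force: 0.0
time: 14.47
tool_pos: [0.5565, -0.0838, 0.2005]
tool_rot: [3.138, 0.003, 1.933]
contact_force: [0.4, -0.1, -0.6]
opening: 0.0002
grip_force: 0.0
scene 1.6 [[163.4, 250.5], [180.2, 260.2], [197.7, 270.2]]
scene 1.8 [[151.3, 264.0], [168.1, 274.0], [185.6, 284.5]]
scene 2.0 [[140.3, 279.5], [157.1, 289.9], [174.5, 300.7]]
  blob [141 274  43  27 393] [161.9 287.7] [[160.9, 287.2], [45.6, 12.1]] [[138.0, 282.0], [143.0, 272.0], [184.0, 292.0], [179.0, 303.0]]
side 1.6 [[315.8, 91.5], [298.6, 92.9], [281.2, 94.3]]
side 1.8 [[312.4, 88.4], [295.7, 89.7], [278.7, 91.0]]
side 2.0 [[309.4, 88.1], [293.1, 89.4], [276.6, 90.7]]
  blob [293  61  30   5 122] [308.8  62.7] [[307.5, 63.0], [4.0, 29.0]] [[293.0, 61.0], [322.0, 61.0], [322.0, 65.0], [293.0, 65.0]]
  blob [267  67  56  50 668] [298.8  99.1] [[298.1, 101.2], [47.3, 50.0]] [[264.0, 99.0], [302.0, 67.0], [332.0, 103.0], [294.0, 135.0]]
14.5667 [ 0.55498241 -0.08335204  0.19763263] [-3.14013060e+00 -1.09487995e-03  1.93278419e+00] [-0.15832239 -0.46376944 -0.49042061]
[ 584   55   56   73 2028] [615.9  87.4] tool mm [102.  247.6] [32.4 63.4] 28.4
[230 108  23  23 402] [240.9 119.4] tool mm [ 75.2 -50.7] [16.7 16.2] 46.9
[364 109  21  21 351] [374.1 119.3] tool mm [75.6 49.9] [15.3 14.8] 89.5
[279 128  59  11 594] [308.1 132.6] tool mm [65. -0.] [ 7.5 44.2] 0.0
[279 140  59   5 201] [309.4 142.1] tool mm [58.3 -0. ] [44.3  3. ] 90.0
[  255   148    91   152 10987] [300.1 217.5] tool mm [-9.1 -7.3] [ 72.  127.4] 87.5
[ 343  162   19  106 1636] [351.7 215.9] tool mm [ 0.  34.9] [86.3 13.5] 0.1
```

```bash
python3 -m jog '[[[-1,0,0,-0.04,0],[-1,0,0,-0.08,0],[-1,0,0,-0.09,0],[-1,-0.03,0,-0.09,0],[-1,-0.03,0,-0.09,0]]]' 30
python3 -m jog '[[[-1,-0.035,0,0,0],[-1,-0.07,0,0,0],[-1,-0.105,0,0,0],[-1,-0.14,0,0,0],[-1,-0.17,0,0,0]]]'
python3 -m jog '[[[-1,0,0,0,0],[-1,0,0,0,0],[-1,0,0,0,0]]]'
cat > rel.py <<'E'
from clamp import *
s=robot.observe();d=s['tool_pos']-c;print('t',s['time'],'nest x %.1f y %.1f tipz %.1f'%(d@nx*1e3,d@ny*1e3,d[2]*1e3-8),'yaw',s['tool_rot'][2],'F x,y,z',(np.array([nx,ny,zz])@s['contact_force']).round(1))
E
python3 rel.py
```

```text
time: 15.03
tool_pos: [0.5673, -0.1147, 0.2881]
tool_rot: [-3.141, 0.002, 1.931]
contact_force: [-1.1, 0.4, -1.8]
opening: 0.0002
grip_force: 0.0
time: 15.45
tool_pos: [0.6265, -0.2725, 0.2862]
tool_rot: [-3.139, -0.002, 1.932]
contact_force: [0.1, 0.1, -0.6]
opening: 0.0003
grip_force: 0.0
time: 15.7
tool_pos: [0.6261, -0.2699, 0.287]
tool_rot: [-3.14, -0.003, 1.933]
contact_force: [0.2, 0.6, 0.5]
opening: 0.0003
grip_force: 0.0
t 15.7 nest x -0.1 y -199.1 tipz 279.0 yaw 1.9327247649358854 F x,y,z [0.4 0.5 0.5]
```

```bash
python3 -m jog '[[[-1,0,0,0.03,0],[-1,0,0,0.055,0],[-1,0,0,0.055,0],[-1,0.005,0,0.055,0],[-1,0.01,0,0.055,0]]]'
python3 rel.py
python3 -m jog '[[[-1,0.01,0,0,0],[-1,0.02,0,0,0],[-1,0.03,0,0,0],[-1,0.03,0,0,0]]]'
python3 rel.py; python3 clamp.py k1 1.6 1.7 1.8 1.9 2.0 | grep -A9 scene | grep -v side
```

```text
time: 16.12
tool_pos: [0.6233, -0.2603, 0.2355]
tool_rot: [3.14, 0.001, 1.933]
contact_force: [0.5, -0.7, 0.8]
opening: 0.0004
grip_force: 0.0
t 16.1167 nest x 0.7 y -189.2 tipz 227.5 yaw 1.9334917545473163 F x,y,z [ 0.2 -0.8  0.8]
time: 16.45
tool_pos: [0.6123, -0.2311, 0.2359]
tool_rot: [3.139, 0.001, 1.934]
contact_force: [-0.0, 0.6, -1.1]
opening: 0.0003
grip_force: 0.0
t 16.45 nest x 0.7 y -158.0 tipz 227.9 yaw 1.9343673848495022 F x,y,z [ 0.2  0.6 -1.1]
scene 1.6 [[163.4, 250.5], [180.2, 260.2], [197.7, 270.2]]
scene 1.7 [[157.2, 257.0], [174.0, 266.8], [191.5, 277.0]]
scene 1.8 [[151.3, 264.0], [168.1, 274.0], [185.6, 284.5]]
scene 1.9 [[145.6, 271.5], [162.4, 281.8], [179.9, 292.4]]
scene 2.0 [[140.3, 279.5], [157.1, 289.9], [174.5, 300.7]]
  blob [ 123  229   66   47 1129] [154.9 248.8] [[150.6, 248.0], [67.0, 38.0]] [[112.0, 243.0], [136.0, 213.0], [189.0, 253.0], [166.0, 284.0]]
  blob [168 259  41  32 154] [189.6 277. ] [[190.7, 276.3], [11.5, 47.7]] [[168.0, 284.0], [208.0, 259.0], [214.0, 268.0], [174.0, 294.0]]
  blob [124 262  29  22 107] [137.3 272.3] [[138.1, 272.3], [34.9, 4.6]] [[122.0, 265.0], [125.0, 261.0], [154.0, 280.0], [152.0, 283.0]]
  blob [283  61  13   9  97] [289.   64.6] [[289.0, 65.0], [8.0, 12.0]] [[283.0, 61.0], [295.0, 61.0], [295.0, 69.0], [283.0, 69.0]]
```

```bash
python3 -m jog '[[[-1,0.008,0,0,0],[-1,0.016,0,0,0],[-1,0.024,0,0,0],[-1,0.032,0,0,0]]]'
python3 rel.py; python3 - <<'E'
from clamp import *
cp=campose('scene');im=shot('scene','k2s');
for q in(1.4,1.5,1.6,1.7,1.8,1.9):
    k=handle(q);P=proj(cp,[k-.038*nx,k-.03*nx,k+.03*nx,k+.038*nx]).round().astype(int);print(q,[im[p[1],p[0]].tolist() for p in P])
cv2.imwrite('pics/k2c.png',cv2.resize(im[215:345,110:280,::-1],None,fx=4.5,fy=4.5,interpolation=cv2.INTER_CUBIC))
E
```

```text
time: 16.88
tool_pos: [0.6007, -0.2026, 0.2338]
tool_rot: [3.141, 0.0, 1.933]
contact_force: [1.4, -2.3, 2.5]
opening: 0.0006
grip_force: 1.3
t 16.8833 nest x -0.1 y -127.2 tipz 225.8 yaw 1.9326276203006039 F x,y,z [ 0.5 -2.7  2.5]
1.4 [[26, 26, 29], [34, 33, 35], [54, 53, 54], [42, 42, 42]]
1.5 [[26, 26, 29], [32, 33, 33], [51, 52, 52], [47, 48, 50]]
1.6 [[50, 49, 51], [49, 50, 52], [54, 54, 55], [41, 41, 43]]
1.7 [[52, 51, 53], [52, 52, 54], [43, 43, 41], [30, 31, 34]]
1.8 [[122, 81, 51], [110, 74, 48], [151, 109, 80], [110, 106, 102]]
1.9 [[175, 114, 67], [179, 116, 67], [177, 114, 66], [184, 120, 71]]
```

```bash
python3 -m jog '[[[-1,0.016,0,-0.007,0],[-1,0.033,0,-0.009,0],[-1,0.049,0,-0.009,0],[-1,0.064,0,-0.007,0]]]'
python3 rel.py
python3 -m jog '[[[-1,0.015,0,0.004,0],[-1,0.029,0,0.011,0],[-1,0.042,0,0.019,0],[-1,0.054,0,0.029,0]]]'
python3 rel.py
```

```text
time: 17.27
tool_pos: [0.5777, -0.1422, 0.2409]
tool_rot: [-3.142, -0.0, 1.933]
contact_force: [0.6, -2.0, -0.0]
opening: 0.0006
grip_force: 0.9
t 17.2667 nest x -0.2 y -62.5 tipz 232.9 yaw 1.9330032533383235 F x,y,z [-0.2 -2.1 -0. ]
time: 17.6
tool_pos: [0.5585, -0.0914, 0.2117]
tool_rot: [3.141, -0.0, 1.933]
contact_force: [0.2, -0.0, 0.9]
opening: 0.0003
grip_force: 0.6
t 17.6 nest x -0.2 y -8.3 tipz 203.7 yaw 1.933311455771785 F x,y,z [ 0.2 -0.1  0.9]
```

```bash
python3 -m jog '[[[-1,-0.003,0,-0.012,0],[-1,0,0,-0.024,0],[-1,0.014,0,-0.024,0],[-1,0.018,0,-0.02,0],[-1,0.02,0,-0.014,0]]]'
python3 rel.py
python3 -m jog '[[[-1,0.005,0,0.009,0],[-1,0.01,0,0.018,0],[-1,0.014,0,0.027,0]]]'
python3 rel.py
```

```text
time: 18.02
tool_pos: [0.5514, -0.0725, 0.2253]
tool_rot: [3.142, -0.001, 1.934]
contact_force: [0.3, 0.2, -0.1]
opening: 0.0004
grip_force: 0.0
t 18.0167 nest x -0.2 y 11.9 tipz 217.3 yaw 1.9341571999216285 F x,y,z [ 0.4  0.1 -0.1]
time: 18.27
tool_pos: [0.5464, -0.0601, 0.1972]
tool_rot: [-3.141, -0.001, 1.933]
contact_force: [-0.0, 1.0, 2.4]
opening: 0.0004
grip_force: 1.0
t 18.2667 nest x -0.5 y 25.3 tipz 189.2 yaw 1.9328402445210333 F x,y,z [0.3 1.  2.4]
```

Contact, pushing down as planned. Following the arc.

```bash
python3 -m jog '[[[-1,0.009,0,0.014,0],[-1,0.018,0,0.028,0],[-1,0.023,0,0.043,0],[-1,0.028,0,0.058,0]]]'
python3 rel.py
python3 -m jog '[[[-1,0.002,0,0.01,0],[-1,0.003,0,0.018,0],[-1,0.004,0,0.025,0]]]'
python3 rel.py
```

```text
time: 18.6
tool_pos: [0.5365, -0.0344, 0.1389]
tool_rot: [-3.141, -0.0, 1.933]
contact_force: [0.8, -1.3, -0.1]
opening: 0.0005
grip_force: 0.2
t 18.6 nest x -0.6 y 52.9 tipz 130.9 yaw 1.9329778708104919 F x,y,z [ 0.3 -1.5 -0.1]
time: 18.85
tool_pos: [0.5355, -0.0312, 0.1146]
tool_rot: [-3.141, -0.0, 1.933]
contact_force: [0.5, -0.8, 1.0]
opening: 0.0009
grip_force: 0.2
t 18.85 nest x -0.4 y 56.2 tipz 106.6 yaw 1.932785890711457 F x,y,z [ 0.2 -0.9  1. ]
```

```bash
for i in 1; do python3 -m jog '[[[-1,0,0,0.0015,0],[-1,0,0,0.003,0],[-1,0,0,0.004,0]]]'; done
python3 rel.py
python3 -m jog '[[[-1,0,0,0.0015,0],[-1,0,0,0.003,0],[-1,0,0,0.003,0]]]'
python3 rel.py
```

```text
time: 19.1
tool_pos: [0.5362, -0.0315, 0.112]
tool_rot: [3.141, 0.001, 1.933]
contact_force: [-0.6, -0.4, 0.9]
opening: 0.0005
grip_force: 0.2
t 19.1 nest x 0.1 y 55.7 tipz 104.0 yaw 1.9325385084015596 F x,y,z [-0.7 -0.1  0.9]
time: 19.35
tool_pos: [0.536, -0.0313, 0.1088]
tool_rot: [3.141, 0.0, 1.933]
contact_force: [-0.0, 1.1, -0.3]
opening: 0.0002
grip_force: 0.0
t 19.35 nest x -0.1 y 55.9 tipz 100.8 yaw 1.932680732782531 F x,y,z [ 0.4  1.  -0.3]
```

```bash
cat > ang.py <<'E'
from clamp import *
import sys
ims={k:shot(k,f'{sys.argv[1]}_{k}') for k in('scene','side')}
for q in np.arange(-.1,1.5,.1):
    o=[]
    for k,im in ims.items():
        P=proj(campose(k),[handle(q)+t*nx for t in(-.036,-.03,-.024,.024,.03,.036)]).round().astype(int)
        o.append([int(im[p[1],p[0]].max()) for p in P])
    print(round(q,2),*o)
E
python3 ang.py k3
```

```text
-0.1 [138, 136, 91, 90, 81, 97] [100, 101, 170, 128, 150, 215]
0.0 [35, 98, 117, 22, 21, 20] [25, 23, 25, 25, 24, 25]
0.1 [128, 85, 107, 47, 46, 30] [169, 178, 140, 119, 143, 149]
0.2 [65, 36, 32, 113, 112, 112] [172, 177, 172, 128, 108, 101]
0.3 [37, 86, 41, 91, 83, 88] [176, 176, 162, 123, 156, 127]
0.4 [52, 50, 125, 123, 116, 115] [33, 31, 32, 122, 83, 170]
0.5 [53, 51, 52, 113, 109, 125] [39, 40, 39, 30, 153, 79]
0.6 [103, 54, 53, 52, 114, 118] [50, 68, 79, 36, 33, 34]
0.7 [110, 116, 64, 51, 54, 101] [135, 135, 139, 32, 32, 32]
0.8 [97, 99, 109, 39, 42, 42] [135, 135, 91, 182, 183, 177]
0.9 [175, 183, 182, 53, 47, 32] [135, 135, 135, 182, 177, 172]
1.0 [141, 136, 163, 149, 164, 168] [20, 18, 20, 178, 167, 166]
1.1 [164, 162, 165, 163, 172, 175] [126, 126, 127, 108, 107, 105]
1.2 [162, 158, 164, 167, 172, 176] [40, 40, 42, 85, 85, 84]
1.3 [161, 158, 161, 174, 174, 171] [97, 97, 97, 105, 103, 86]
1.4 [150, 161, 155, 171, 175, 163] [105, 106, 108, 84, 84, 82]
```

The handle is at q ≈ 0. I'll press on until I feel resistance.

```bash
python3 -m jog '[[[-1,0,0,0.001,0],[-1,0,0,0.002,0],[-1,0,0,0.002,0]]]'; python3 rel.py
python3 -m jog '[[[-1,0,0,0.001,0],[-1,0,0,0.002,0],[-1,0,0,0.002,0]]]'; python3 rel.py
```

```text
time: 19.7
tool_pos: [0.5361, -0.0312, 0.1079]
tool_rot: [3.141, 0.001, 1.933]
contact_force: [-2.7, 0.3, 8.8]
opening: 0.0003
grip_force: 4.3
t 19.7 nest x 0.1 y 56.0 tipz 99.9 yaw 1.9329237156563313 F x,y,z [-2.4  1.3  8.8]
time: 19.95
tool_pos: [0.5362, -0.0312, 0.1075]
tool_rot: [3.14, 0.001, 1.933]
contact_force: [-6.3, 0.6, 20.6]
opening: 0.0004
grip_force: 10.8
t 19.95 nest x 0.2 y 55.9 tipz 99.5 yaw 1.9330918207338372 F x,y,z [-5.7  2.8 20.6]
```

Firm stop at tip height 99.5 mm, as expected for a closed clamp. Backing off and checking.

```bash
python3 -m jog '[[[-1,0,0,-0.01,0],[-1,0,0,-0.04,0],[-1,0,0,-0.08,0],[-1,0,0,-0.12,0],[-1,0,0,-0.12,0]]]'; python3 -m jog '[[[-1,0,0,0,0],[-1,0,0,0,0],[-1,0,0,0,0],[-1,0,0,0,0]]]'
python3 ang.py k4 | sed -n 1,4p; python3 rel.py
python3 - <<'E'
from clamp import *
im=cv2.imread('pics/k4_side.png').max(2);cp=campose('side')
for t in(-.03,.03):
    p=proj(cp,[handle(0)+t*nx])[0];x=int(round(p[0]));y=int(round(p[1]));r=[j for j in range(y-14,y+15) if im[j,x]<50];print('handle dark rows',r[0],r[-1],'expected centre',p[1],'per 0.035 rad',proj(cp,[handle(.035)+t*nx])[0][1]-p[1])
E
```

```text
time: 20.37
tool_pos: [0.5393, -0.0318, 0.2328]
tool_rot: [3.13, 0.008, 1.933]
contact_force: [1.6, -0.9, 0.6]
opening: 0.0006
grip_force: 0.0
time: 20.7
tool_pos: [0.5351, -0.031, 0.2232]
tool_rot: [-3.139, -0.002, 1.933]
contact_force: [0.8, -0.7, -0.8]
opening: 0.0005
grip_force: 0.0
-0.1 [126, 125, 116, 96, 69, 105] [99, 100, 170, 127, 149, 214]
0.0 [34, 34, 36, 43, 42, 35] [31, 28, 29, 31, 25, 24]
0.1 [169, 62, 56, 69, 49, 41] [167, 177, 139, 118, 142, 148]
0.2 [163, 175, 172, 191, 189, 121] [171, 176, 171, 127, 108, 101]
t 20.8 nest x -0.5 y 56.3 tipz 215.6 yaw 1.9327830377626367 F x,y,z [ 0.1 -0.1 -0.4]
handle dark rows 189 193 expected centre 189.55472232437933 per 0.035 rad -2.1769515657686043
handle dark rows 189 196 expected centre 192.7829719970851 per 0.035 rad -2.19123866986115
```

```bash
python3 -c "
from cell import robot
print(robot.hand_in())"
```

```text
the job is handed in; nothing more can be done
None
```

The casting is seated in the nest and the clamp is closed on it with the robot clear; I handed the job in just after 20.8 s, but no verdict came back. Pressing the casting met a sharp stop at its fully-seated height, and the clamp met a firm stop at its closed height. On the way in it caught on the nest's back bevel and tipped about 5°, so I shifted it and let it settle a few mm level before pressing.

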